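# Close and latch the sticky topping-well cover

### The arm

A 6-joint arm with a two-finger parallel gripper is mounted at the origin on the work surface. World frame = base frame: x ahead of the robot, y to its left, z up, the work surface at z = 0. Lengths are in m, angles in rad, forces in N, time in s.
With the tool pointing down it reaches from about 0.275 to 0.875 m from the base axis. Payload 12.5 kg.
Tool frame: the origin (TCP) lies at the very end of the fingers, on their centre line; the grasp point (between the pads) lies 19 mm behind it; z points along the fingers, y is the line along which they close (so a half turn about z gives the same grasp; the last joint's range is limited). The gripper opens to 85 mm and grips with 20 to 120 N. Pads are 22 mm wide; open, the fingers measure 114 mm over their backs; the gripper's body (76 mm by 85 mm) begins 54 mm behind the grasp point. The pads swing forward as they close: fully open they stand 13 mm farther back than shut.
Start: joints at [-1.35, 0.351, 1.652, -0, 1.139, -0.085], TCP at [0.166, -0.524, 0.231] pointing down, gripper open.
Joint ranges: [-2.75, 2.75], [-0.79, 2.1], [0.01, 2.65], [-1.57, 4.71], [0.07, 3.14], [-2.87, 2.87]. Speed limits (rad/s): [2.22, 2.22, 2.79, 3.14, 3.14, 3.14].

### API

Orientations are given as a 3x3 rotation matrix whose columns are the frame's x, y, z axes.
In Python, from bench import manip gives the robot as it stands. Calls block until the motion is done:
- manip.move_ptp(position, orientation): joint-space move of the TCP to a pose.
- manip.move_l(position, attitude=None, max_speed=0.15): straight line of the TCP; attitude=None keeps the orientation; max_speed is the mean speed in m/s.
- manip.move_j(angles): joint-space move.
- manip.set_gripper(opening, effort=None): opening from 0.0 (shut) to 1.0 (fully open); effort is the grip in N (None keeps the last); returns when the fingers have stopped.
- manip.dwell(seconds).
- manip.inverse_kinematics(position, orientation): joint angles nearest the present ones, or None.
- manip.grab_frame(name): name is "scene" or "top" or "wrist"; returns (picture, depth): 384x512x3 uint8, red, green, blue; 384x512 float32, m along the optical axis (not along the pixel's ray), 0 where there is no reading.
- manip.get_calibration(name): a dict with "camera_matrix" (3x3 intrinsics, pixels), "R" (3x3) and "t" (3): a world point X has camera coordinates R X + t. Camera axes: x right, y down, z forward; pixel columns grow to the right and rows downward; lengths in m; the calibration is good to about 2 mm. The wrist camera is an equidistant fisheye: a pixel r from the principal point sees the ray r / f radians off the axis. A picture is of the moment at which its call begins: read the wrist's pose just before it. get_calibration takes no time and is no camera call; for the wrist camera it gives the pose at the moment of the call.
A pose or a line that the arm cannot do raises manip.Unreachable and nothing moves.
- manip.sign_off(): hands the job in; it is judged then, once.
Trained networks look in the newest picture that a camera, given by its name, has taken for a name from the list of things; names that differ only in an ending like _2 or _b are one class to them, and where a whole thing is asked for, a point or a joint stands for the part that bears it (a point fixed in the world has none). Each returns a list of dicts, best first, with "confidence" (0 to 1); they miss things now and then, are a little off and sometimes report something else, mostly with a low value. They report only what shows in the picture. A call takes as long as a camera call.
- manip.look_for(camera, name): "at" ([x, y, z] in m, in world coordinates, good to about 4 mm: the middle of the surface that is visible of it).
Readings, each from a call of its own:
- manip.current_time(): time.
- manip.current_qpos(): joint angles.
- manip.current_joint_vel(): joint speeds.
- manip.current_joint_torque(): joint torques, N m.
- manip.current_ee_pos(): TCP position.
- manip.current_tcp_rot(): TCP orientation.
- manip.current_force(): force on the tool from outside, world axes, zero at the start.
- manip.current_ft_torque(): the same for the moment, N m.
- manip.current_grip_width(): opening from 0.0 (shut) to 1.0 (fully open).
- manip.current_grip_force(): force on a finger pad.
Only numpy, scipy, OpenCV 4.12 (cv2) and the standard library are available. Lean on these libraries where they do the work, as an engineer would, in place of code of your own. Each camera call takes 0.05 s, during which the arm holds its last target. There are 200 camera calls.

### The job

The steel topping well on the counter has been left open: work its wide sliding cover fully home against the far end of its track, at both ends, then swing the small turn latch right in behind the cover's left post. The cover racks and jams in its sticky track when one end gets ahead, so walk it along with gentle pushes on its two posts in turn, never forcing anything, and leave the other things on the counter and on the well where they are.

Things in the scene. Friction and masses are not known exactly. Their poses are not given: they have to be found in the camera images.
- unit: The topping well: fixed stainless box, 280 mm along its x (the way the cover closes, away from the robot), 420 mm along y, 100 mm high; origin at the centre of its underside. A rail runs along each side (163 to 210 mm from the middle, top at 100 mm). A clear guard is fixed over the middle, full length, y -90 to +90 mm, top at 117 mm: the cover can be reached only near its ends.
- cover: Aluminium cover plate, 98 mm (x) by 320 mm (y) by 4 mm, top at 98 mm, between the rails; origin at its centre, axes along the unit's when square. It starts 60 to 75 mm short of home, nearly square; home is x = +50 mm in the unit's frame, far edge on the rubber-faced end wall, at both ends, within 2 mm. More than 25 N on any part of the well damages it.
- left_post (a point): Top centre of the cover's left (+y) push post: upright black round peg, 16 mm in diameter, 34 mm tall, top 132 mm above the counter, 135 mm from the cover's centre along y. A push here moves this end while the other stays almost still, against about 9 to 13 N. It wedges when it leads the other end too far: by 9 to 15 mm, depending on the play of the track, which differs each time.
- right_post (a point): Top centre of the cover's right (-y) push post; same size and behaviour as the left one. An end that wedges stops dead and its resistance climbs steeply, which has to be felt: the play cannot be seen. A push at the other end frees it.
- latch_pivot (a point): Pivot of the turn latch, on top of the left rail 100 mm above the counter, at x = +34 mm, y = +190 mm in the unit's frame. The latch is a steel bar 10 mm wide, 6 mm thick, lying on the rail. If the cover's left end is more than 3 mm short of home, the bar strikes the left post.
- latch_pin (a point): Top centre of the upright black pin, 12 mm in diameter, 30 mm tall (foot 106 mm, top 136 mm above the counter), 52 mm from the pivot near the latch bar's free end. Pushed sideways it turns the latch against about 2 to 4 N; the latch stays where it is left.
- latch (a joint): Angle of the turn latch in rad: 0 open, bar pointing to the unit's -x along the rail (starts at 0 to 0.3); grows as the pin swings inward over the cover, counter-clockwise from above; 1.57 when the bar points to the unit's -y, 3 mm behind the left post. Its stop is at 1.60.
- pinch_bowl: Small white bowl, 68 mm wide and 28 mm high, loose on top of the clear guard; origin at the centre of its underside. To be left alone.
- spice_tin: Small steel tin, 34 mm in diameter and 45 mm high, loose on the right rail of the unit near its robot-side end; origin at the centre of its underside. To be left alone.
- sauce_a: White squeeze bottle, 56 mm in diameter, 160 mm high, standing on the counter; origin under its centre. To be left alone.
- sauce_b: Orange squeeze bottle, 56 mm in diameter, 150 mm high, standing on the counter; origin under its centre. To be left alone.
- blue_mug: Blue mug, 84 mm in diameter, 100 mm high, on the counter; origin under its centre. To be left alone.
- steel_cup: Steel cup, 72 mm in diameter, 75 mm high, on the counter; origin under its centre. To be left alone.

How it is judged:
By the outcome, as a careful person would: the job done as asked, in the order asked, and still so for the second after the job is handed in, with the robot touching nothing.
It also fails if it takes over 72 s, if anything falls off the work surface, if the arm or the gripper's body presses on something with over 40 N, if the wrist force passes 120 N, or if a joint passes its speed limit or range.

## Working session

There is one attempt and no reset: what is moved stays moved. The work goes in short steps, each a Python script; the robot and the scene stay as the last script left them, time stands still between calls to the robot, and variables do not carry over. Pictures are saved under pics/ and viewed, at most 10 in all, crops included, and the job is handed in when it is done.

```bash
mkdir -p pics; ls; python3 - <<'E'
from bench import manip
import cv2,numpy as np
for c in ["scene","top"]:
    p,d=manip.grab_frame(c); cv2.imwrite(f"pics/{c}0.png",p[:,:,::-1])
    for n in ["unit","cover","left_post","right_post","latch_pivot","latch_pin","pinch_bowl","spice_tin","sauce_a","blue_mug","steel_cup"]:
        print(c,n,[(np.round(r["at"],3).tolist(),round(r["confidence"],2)) for r in manip.look_for(c,n)][:3])
print(manip.current_time(),manip.current_force(),manip.current_tcp_rot())
E
```

```text
pics
scene unit [([0.631, -0.036, 0.1], 0.76)]
scene cover [([0.572, -0.114, 0.1], 0.78), ([0.646, 0.395, 0.051], 0.41)]
scene left_post [([0.574, -0.116, 0.099], 0.88)]
scene right_post [([0.571, -0.118, 0.096], 0.88), ([0.63, -0.036, 0.099], 0.37), ([0.534, -0.214, 0.139], 0.18)]
scene latch_pivot [([0.56, 0.169, 0.107], 0.56)]
scene latch_pin [([0.556, 0.169, 0.107], 0.47)]
scene pinch_bowl [([0.57, -0.009, 0.137], 0.69), ([0.534, -0.214, 0.138], 0.48)]
scene spice_tin [([0.534, -0.215, 0.138], 0.79)]
scene sauce_a [([0.662, -0.411, 0.086], 0.9), ([0.518, 0.383, 0.088], 0.82), ([0.631, -0.038, 0.101], 0.44)]
scene blue_mug [([0.527, -0.418, 0.065], 0.6)]
scene steel_cup [([0.646, 0.397, 0.05], 0.77)]
top unit [([0.578, -0.004, 0.101], 0.85), ([0.563, 0.074, 0.1], 0.5)]
top cover [([0.565, 0.072, 0.103], 0.96)]
top left_post [([0.563, 0.072, 0.096], 0.68)]
top right_post [([0.569, 0.073, 0.096], 0.93), ([0.638, -0.407, 0.093], 0.45)]
top latch_pivot [([0.516, -0.428, 0.048], 0.69), ([0.565, 0.168, 0.108], 0.5)]
top latch_pin [([0.566, 0.17, 0.107], 0.43)]
top pinch_bowl [([0.578, -0.011, 0.138], 0.83), ([0.515, -0.207, 0.147], 0.43)]
top spice_tin [([0.515, -0.207, 0.147], 0.42)]
top sauce_a [([0.635, -0.404, 0.096], 0.75), ([0.502, 0.381, 0.107], 0.63)]
top blue_mug [([0.516, -0.432, 0.046], 0.88)]
top steel_cup [([0.656, 0.405, 0.044], 0.69)]
1.2 [ 0.61885426 -0.00503706  0.47245227] [[ 9.53600599e-01  3.01074570e-01  1.48082645e-05]
 [ 3.01074570e-01 -9.53600599e-01 -1.09876076e-05]
 [ 1.08130807e-05  1.49361810e-05 -1.00000000e+00]]
```

View pics/scene0.png

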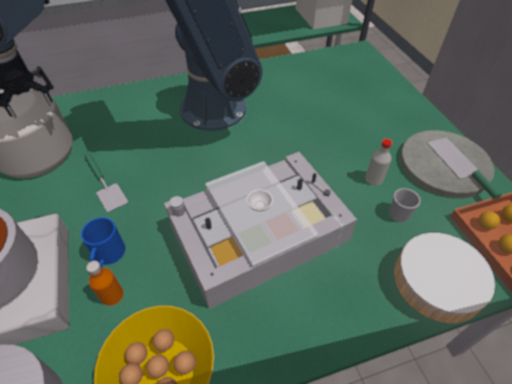

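View pics/top0.png

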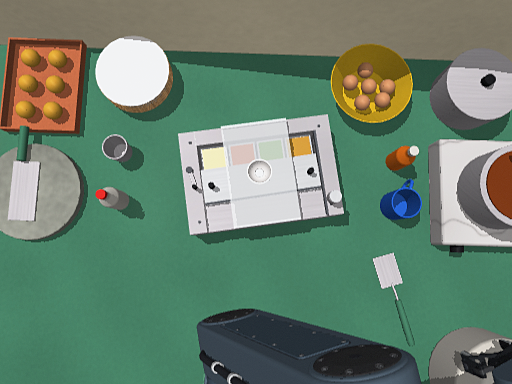

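The scene picture shows the well with its posts at about (208,223) and (300,184), and the tin at (177,206). In the top view (up = +x, left = +y) the posts are at (214,187) and (311,171), the latch pivot and pin at about (190,170) and (197,186), and the well is yawed slightly.

```bash
cat > h.py <<'E'
from bench import manip
import numpy as np, cv2
def cloud(c):
    p,d=manip.grab_frame(c); k=manip.get_calibration(c); K=k["camera_matrix"]
    v,u=np.mgrid[:384,:512]
    X=np.stack([(u-K[0,2])/K[0,0]*d,(v-K[1,2])/K[1,1]*d,d],-1)
    return p,d,(X-k["t"])@k["R"],k
def ray(k,u,v,z):   # pixel -> world at height z
    r=k["R"].T@np.linalg.solve(k["camera_matrix"],[u,v,1.]); o=-k["R"].T@k["t"]
    return o+r*(z-o[2])/r[2]
E
python3 - <<'E'
from h import *
for c in ["top","scene"]:
    p,d,W,k=cloud(c)
    m=(d>0)&(W[...,2]>.085)&(W[...,2]<.112)&(abs(W[...,1])<.3)&(W[...,0]>.38)&(W[...,0]<.8)
    n,l,s,_=cv2.connectedComponentsWithStats(m.astype(np.uint8))
    # keep the rect of the big blob's hull
    big=np.isin(l,[i for i in range(1,n) if s[i,4]>60])
    r=cv2.minAreaRect(W[big][:,:2].astype(np.float32)); print(c,r, np.median(W[big][:,2]))
    g=p.max(-1)<60
    m2=g&(d>0)&(W[...,2]>.085)&(W[...,2]<.15)&(abs(W[...,1])<.25)&(W[...,0]>.4)&(W[...,0]<.75)
    n,l,s,ce=cv2.connectedComponentsWithStats(m2.astype(np.uint8))
    for i in range(1,n):
        if s[i,4]>=3:
            q=W[l==i]; print(s[i].tolist(),ce[i].round(1),q.mean(0).round(4),'zmax',q[:,2].max().round(3))
p,d,W,k=cloud("top")
cv2.imwrite("pics/top1.png",cv2.resize(p[105:245,170:350],None,fx=4.2,fy=4.2,interpolation=cv2.INTER_CUBIC)[:,:,::-1])
print(k["camera_matrix"][0,0], -k["R"].T@k["t"])
E
```

```text
top ((0.5791937112808228, -0.013960301876068115), (0.2810216546058655, 0.42104530334472656), 9.542157173156738) 0.09846058898345131
[314, 139, 1, 3, 3] [314. 140.] [ 0.6769 -0.1629  0.0896] zmax 0.091
[315, 145, 1, 3, 3] [315. 146.] [ 0.6601 -0.1661  0.0886] zmax 0.09
[316, 152, 1, 4, 4] [316.  153.5] [ 0.6384 -0.1688  0.0907] zmax 0.093
[317, 157, 1, 5, 5] [317. 159.] [ 0.6229 -0.1717  0.0909] zmax 0.096
[318, 163, 1, 3, 3] [318. 164.] [ 0.6084 -0.1743  0.0929] zmax 0.095
[307, 168, 7, 6, 31] [310.2 170.6] [ 0.5832 -0.1479  0.1251] zmax 0.135
[319, 168, 1, 4, 4] [319.  169.5] [ 0.5925 -0.1767  0.0959] zmax 0.099
[320, 174, 1, 5, 5] [320. 176.] [ 0.5747 -0.1798  0.0948] zmax 0.1
[321, 181, 1, 4, 4] [321.  182.5] [ 0.5569 -0.1829  0.0938] zmax 0.097
[209, 183, 6, 6, 28] [211.3 185.4] [0.535  0.1146 0.125 ] zmax 0.133
[192, 185, 5, 5, 17] [194.2 186.5] [0.5299 0.159  0.1298] zmax 0.138
[322, 188, 1, 3, 3] [322. 189.] [ 0.5388 -0.1856  0.0948] zmax 0.098
[323, 193, 1, 4, 4] [323.  194.5] [ 0.5237 -0.1885  0.0949] zmax 0.1
[324, 199, 1, 5, 5] [324. 201.] [ 0.5058 -0.1912  0.096 ] zmax 0.099
[325, 206, 1, 4, 4] [325.  207.5] [ 0.488 -0.194  0.096] zmax 0.099
scene ((0.5790820121765137, -0.012524425983428955), (0.2836102843284607, 0.42279791831970215), 9.605754852294922) 0.09831272475668122
[313, 175, 2, 6, 10] [313.5 177.5] [0.5377 0.1571 0.1251] zmax 0.135
[298, 180, 4, 9, 22] [299.2 184.3] [0.5444 0.1131 0.1203] zmax 0.133
[206, 219, 4, 9, 25] [207.7 223.3] [ 0.5933 -0.1505  0.1215] zmax 0.132
401.051889897118 [0.38961791 0.01277168 1.18158333]
```

View pics/top1.png

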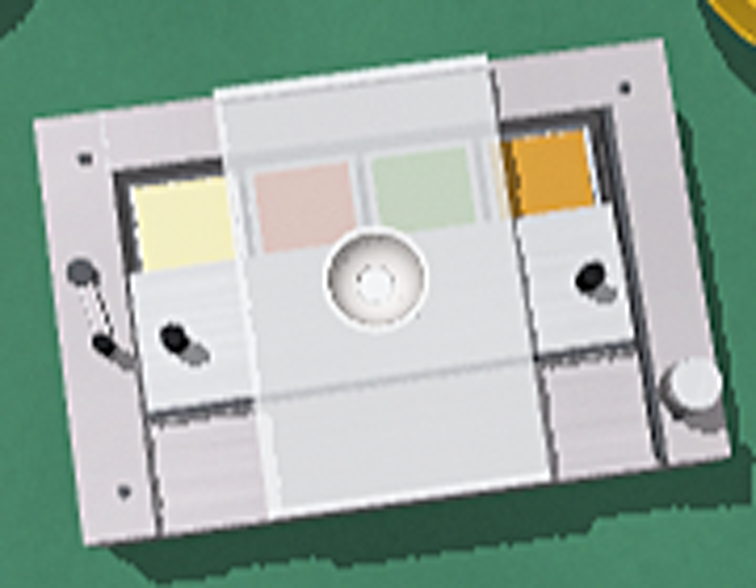

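The enlarged view confirms the well's pose: yaw about 9.55°, centre (0.579, -0.0135). The left post and latch pin are at about (175,338) and (103,345), the right post at (590,275). The left end trails by about 4 mm, so I start pushing there and use force feedback.

```bash
cat >> h.py <<'E'
TH=np.deg2rad(9.55); C=np.array([.5792,-.0135])
EX=np.array([np.cos(TH),np.sin(TH)]); EY=np.array([-EX[1],EX[0]])
def w(x,y,z): return np.r_[C+x*EX+y*EY,z]
def u(p): d=np.asarray(p)[:2]-C; return np.array([d@EX,d@EY])
def rot(a):  # tool down, tool x at unit-frame angle a
    c,s=np.cos(a+TH),np.sin(a+TH); return np.array([[c,s,0],[s,-c,0],[0,0,-1.]])
def fx(): f=manip.current_force(); return f[:2]@EX
ZP=.110; ZT=.165
def push(x0,x1,y,lim=17.,step=.001,v=.012):
    """push along +x at line y from x0 to x1, stop at lim; returns log of (x,force)"""
    b=fx(); log=[]; x=x0
    while x<x1:
        x=min(x+step,x1); manip.move_l(w(x,y,ZP),max_speed=v)
        f=b-fx(); log.append((u(manip.current_ee_pos())[0],f))
        if f>lim: break
    return np.array(log)
def goto(x,y):
    p=u(manip.current_ee_pos())
    manip.move_l(w(*(p-[.004,0]),ZP),max_speed=.06)
    manip.move_l(w(*(p-[.004,0]),ZT),max_speed=.25)
    manip.move_l(w(x,y,ZT),max_speed=.35)
    manip.move_l(w(x,y,ZP),max_speed=.2)
E
python3 - <<'E'
from h import *
manip.set_gripper(0.0)
x0=-.022-.019-.008
manip.move_ptp(w(x0,.135,.2),rot(0)); print(manip.current_time(),manip.current_qpos().round(2))
manip.move_l(w(x0,.135,ZP),max_speed=.15); t=manip.current_time(); print(t,manip.current_force().round(2))
L=push(x0,x0+.019,.135); print((L*[1000,1]).round(2).tolist()); print(len(L),manip.current_time()-t)
E
```

```text
4.675 [ 0.13  0.33  1.76 -0.    1.05  1.53]
5.425 [-0.42 -0.4   1.42]
[[-47.56, -1.1], [-46.9, 0.94], [-45.97, -0.19], [-44.95, 0.05], [-43.95, -0.49], [-42.96, -0.41], [-41.95, -0.3], [-40.96, -0.38], [-39.93, -0.14], [-38.97, -0.9], [-37.95, -1.51], [-36.94, 0.33], [-36.58, 4.61], [-35.99, 8.19], [-35.09, 7.51], [-34.11, 8.08], [-33.13, 7.31], [-32.13, 7.67], [-31.11, 8.28]]
19 4.750000000000001
```

```bash
python3 - <<'E'
from h import *
t=manip.current_time()
goto(-.040,-.135); t2=manip.current_time(); print(t2-t)
L=push(-.040,-.025,-.135); print((L*[1000,1]).round(2).tolist()); print(manip.current_time())
E
```

```text
1.9666999999999994
[[-38.34, -0.54], [-37.89, -0.12], [-36.98, 0.45], [-35.97, 0.03], [-34.95, -1.02], [-33.96, -1.02], [-32.99, 0.38], [-32.74, 5.63], [-32.1, 7.33], [-31.2, 8.77], [-30.21, 8.42], [-29.24, 7.89], [-28.22, 7.82], [-27.21, 7.89], [-26.22, 9.2]]
15.8917
```

```bash
cat >> h.py <<'E'
def hop(x,y):
    p=u(manip.current_ee_pos())
    manip.move_l(w(p[0]-.008,p[1],.16),max_speed=.25)
    manip.move_l(w(x,y,.16),max_speed=.4)
    manip.move_l(w(x,y,ZP),max_speed=.25)
def stroke(side,pos,lead=.007):
    """one stroke on the end side(+1/-1); pos = TCP x where each post was left"""
    y=.135*side; x=pos[side]-.003; o=pos[-side]
    hop(x,y); b=fx(); c=min(o+lead-.003,.029)
    if c>x+.004: manip.move_l(w(c,y,ZP),max_speed=.02); x=c
    f=b-fx(); e=min(o+lead,.030)
    while x<e and f<13:
        x=min(x+.001,e); manip.move_l(w(x,y,ZP),max_speed=.015); f=b-fx()
    pos[side]=u(manip.current_ee_pos())[0]
    print(side,'x',(pos[side]*1e3).round(1),'lead',((pos[side]-o)*1e3).round(1),'f',round(f,1),'t',round(manip.current_time(),1))
E
python3 - <<'E'
from h import *
pos={1:-.0311,-1:-.0262}
for s in (1,-1,1,-1): stroke(s,pos)
E
```

```text
1 x -19.9 lead 6.3 f 7.6 t 18.9
-1 x -13.5 lead 6.4 f 9.8 t 22.0
1 x -7.3 lead 6.2 f 8.0 t 25.3
-1 x -0.9 lead 6.4 f 8.9 t 28.4
```

```bash
python3 - <<'E'
from h import *
pos={1:-.0073,-1:-.0009}
for s in (1,-1,1,-1): stroke(s,pos,.0085)
E
```

```text
1 x 6.8 lead 7.7 f 8.3 t 31.6
-1 x 14.6 lead 7.8 f 8.9 t 34.8
1 x 22.3 lead 7.7 f 7.7 t 38.1
-1 x 29.3 lead 7.1 f 9.9 t 41.3
```

```bash
cat >> h.py <<'E'
def home(side,x,xc,xm,lim=15.,step=.0006):
    y=.135*side; hop(x,y); b=fx()
    if xc>x: manip.move_l(w(xc,y,ZP),max_speed=.02); x=xc
    f=0; log=[]
    while x<xm and f<lim:
        x+=step; manip.move_l(w(x,y,ZP),max_speed=.015); f=b-fx()
        log.append((round(u(manip.current_ee_pos())[0]*1e3,2),round(f,1)))
    print(side,log,'t',round(manip.current_time(),1)); return u(manip.current_ee_pos())[0]
E
python3 - <<'E'
from h import *
home(1,.0193,.0315,.0375)
home(-1,.0265,.0325,.039)
E
```

```text
1 [(np.float64(31.42), np.float64(7.7)), (np.float64(31.91), np.float64(8.0)), (np.float64(32.18), np.float64(11.2)), (np.float64(32.34), np.float64(14.1)), (np.float64(32.48), np.float64(17.6))] t 44.8
-1 [(np.float64(32.24), np.float64(10.8)), (np.float64(32.38), np.float64(15.1))] t 47.3
```

```bash
cat >> h.py <<'E'
PV=np.array([.034,.190])
def tang(a): return np.array([np.sin(a),-np.cos(a)])
def lp(a,g=0.): return PV-.052*np.array([np.cos(a),np.sin(a)])-(.017+g)*tang(a)
def ft(a):
    t=tang(a); return -(manip.current_force()[:2]@(t[0]*EX+t[1]*EY))
E
python3 - <<'E'
from h import *
home(1,.0290,.0312,.036)
p=u(manip.current_ee_pos()); manip.move_l(w(p[0]-.012,p[1],.165),max_speed=.25)
a=.22; q=w(*lp(a,.009),.165)
manip.move_ptp(q,rot(a+np.pi/2)); manip.grab_frame("top")
manip.move_l(w(*lp(a,.009),.113),max_speed=.2); print(manip.current_time(),manip.current_qpos().round(2))
P,_=manip.grab_frame("top"); cv2.imwrite("pics/t2.png",cv2.resize(P[105:245,170:350],None,fx=4.2,fy=4.2,interpolation=cv2.INTER_CUBIC)[:,:,::-1])
E
```

```text
1 [(np.float64(32.02), np.float64(1.6)), (np.float64(32.14), np.float64(4.9)), (np.float64(32.27), np.float64(8.8)), (np.float64(32.36), np.float64(10.4)), (np.float64(32.46), np.float64(14.2)), (np.float64(32.56), np.float64(16.4))] t 50.6
52.9 [ 0.25  0.51  1.74 -0.    0.89 -0.13]
```

View pics/t2.png

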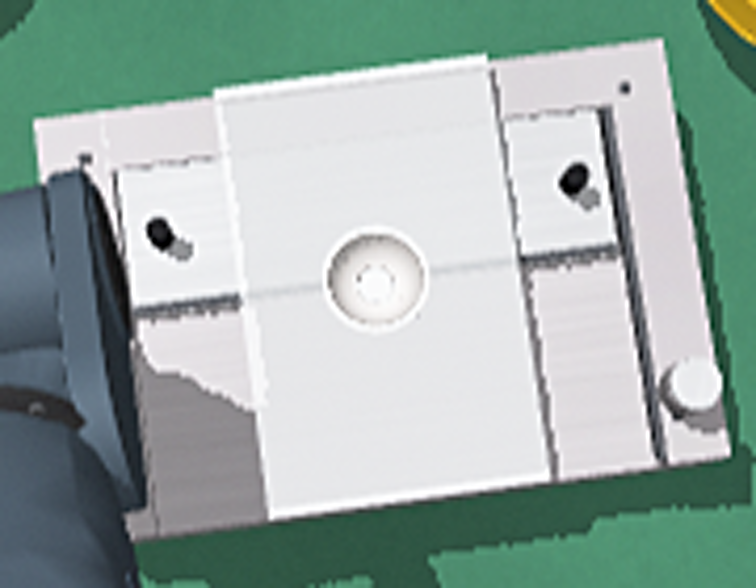

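The cover's far edge meets the end wall at both ends, at (170,162) and (555,115), with the bowl and tin undisturbed. Next is the latch.

```bash
python3 - <<'E'
from h import *
b=manip.current_force()[:2].copy()
log=[]
def go(a,g=0.,v=.03):
    manip.move_l(w(*lp(a,g),.113),rot(a+np.pi/2),max_speed=v)
    t=tang(a); f=-(manip.current_force()[:2]-b)@(t[0]*EX+t[1]*EY); log.append((round(a,2),round(float(f),1))); return f
f=go(.22,.004); f=go(.22,0)
a=.22
while a<1.46 and f<8: a+=.08; f=go(a)
while a<1.72 and f<8: a+=.014; f=go(a,v=.015)
print(log,manip.current_time(), a)
E
```

```text
[(0.22, -1.1), (0.22, -1.8), (0.3, -0.7), (0.38, -0.8), (0.46, -0.9), (0.54, -0.3), (0.62, -0.1), (0.7, -0.8), (0.78, 0.1), (0.86, -0.3), (0.94, 0.0), (1.02, -0.4), (1.1, 0.4), (1.18, 0.0), (1.26, 0.1), (1.34, -0.7), (1.42, 0.4), (1.5, 1.1), (1.51, 3.2), (1.53, 2.4), (1.54, 2.4), (1.56, 2.5), (1.57, 2.7), (1.58, 1.9), (1.6, 2.1), (1.61, 2.9), (1.63, 5.4), (1.64, 8.5)] 60.85 1.6400000000000003
```

```bash
python3 - <<'E'
from h import *
p=u(manip.current_ee_pos())
manip.move_l(w(p[0]-.008,p[1],.113),max_speed=.1)
P1,_=manip.grab_frame("top")
manip.move_l(w(p[0]-.02,p[1],.19),max_speed=.25)
P2,_=manip.grab_frame("scene"); P3,_=manip.grab_frame("wrist")
a=cv2.resize(P1[125:225,170:270],(400,400),interpolation=cv2.INTER_CUBIC); b=cv2.resize(P2[150:230,270:350],(400,400),interpolation=cv2.INTER_CUBIC)
cv2.imwrite("pics/f.png",np.hstack([a,b])[:,:,::-1]); cv2.imwrite("pics/wr.png",P3[:,:,::-1])
print(manip.current_time())
E
```

```text
61.7083
```

View pics/f.png

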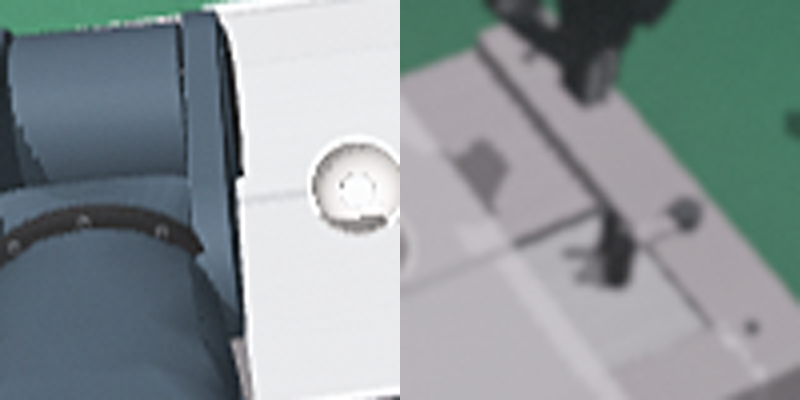

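View pics/wr.png

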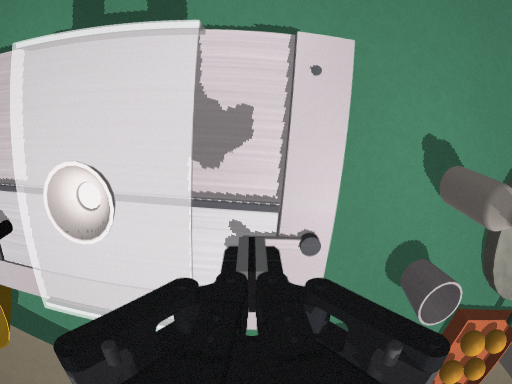

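In the scene crop (right half) the latch bar runs from its pivot at (683,213) inward to the pin, directly behind the left post at about (615,260). The wrist view shows the bar square across from its pivot at (310,243). The force rise at the end matches the latch stop, and the gripper is clear.

```bash
python3 -c "
from bench import manip
print(manip.sign_off(),manip.current_time())"
```

```text
the job is handed in; nothing more can be done
the job is handed in; nothing more can be done
```

I pushed the cover home at both ends and swung the latch in behind the left post, then handed the job in at about 62 s. No push read over about 18 N between steps, and the bowl and tin looked undisturbed in the last pictures.

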